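# Push a loaded tube rack home into its corner stop

## Task

Push the rack of sample tubes along the worktop, gently and with the fingertips, until it sits home in the corner of the metal corner stop: its long side flush against the long fence and its end flush against the short fence. Do not grip, lift or tip the rack, keep all three tubes standing in it, and leave the bottles, vial, cuvette rack and timer where they are; finish with the hand clear.

Things in the scene. Friction and masses are not known exactly. Their poses are not given: they have to be found in the camera images.
- tube_rack: Open blue tube rack, loose, 0.2 kg loaded: 64 (x) x 125 (y) x 62 mm high; same either way round. Origin: centre of underside; z up. Ends (y = +-62 mm): plain full-height plates 64 mm wide. Long sides: set back 2 mm between the end plates, open below 24 mm, grid bars from 24 to 53 mm height for a finger to push on. Starts 4 to 10 cm short of home in the stop's x and y, turned up to 0.3 rad.
- rack_stop: Fixed aluminium L-shaped stop. Origin: inner corner, worktop height. Long fence: inner face x = 0, from the corner 230 mm to -y. Short fence: inner face y = 0, 85 mm to -x. Fences 32 mm high, 6 mm thick; outside, a 24 mm wide flange with screws, 9 mm high. x points away from the robot, turned up to 0.2 rad. Rack home: its centre at x = -32, y = -62 mm here, its y along this y.
- tube_01: Capped sample tube, 15 mm diameter, 76 mm tall, standing loosely in the middle row of the rack, its top 79 mm above the worktop. Origin: centre of its foot, 3 mm above the worktop; z up along the tube.
- tube_04: Capped sample tube, 15 mm diameter, 76 mm tall, standing loosely in the middle row of the rack, its top 79 mm above the worktop. Origin: centre of its foot, 3 mm above the worktop; z up along the tube.
- tube_06: Capped sample tube, 15 mm diameter, 76 mm tall, standing loosely in the middle row of the rack, its top 79 mm above the worktop. Origin: centre of its foot, 3 mm above the worktop; z up along the tube.
- bottle_a: Bystander: loose reagent bottle with a white cap, 42 mm diameter, 88 mm tall. Origin: centre of its underside.
- bottle_b: Bystander: loose white reagent bottle, 52 mm diameter, 110 mm tall. Origin: centre of its underside.
- strip_vial: Bystander: loose white vial with a wide cap, 37 mm diameter, 66 mm tall. Origin: centre of its underside.
- cuvette_rack: Bystander: loose black cuvette rack, 28 (x) x 104 (y) x 26 mm. Origin: centre of its underside. To its left and beyond stands the big fixed analyser (from y = 0.43, x = 0.47 m outward, over 0.2 m tall): swing the arm past in front of it or above it.
- timer: Bystander: loose white bench timer, 64 x 66 x 19 mm. Origin: centre of its underside.
Mind the look-alikes: they are no part of the job. Of the things that look like the tube_rack, the larger one is meant.

How it is judged:
By the outcome, as a careful person would: the job done as asked, in the order asked, and still so for the second after the job is handed in, with the robot touching nothing.
It also fails if it takes over 64 s, if anything falls off the work surface, if the arm or the gripper's body presses on something with over 40 N, if the wrist force passes 120 N, or if a joint passes its speed limit or range.

## Robot

A 6-joint arm with a two-finger parallel gripper is mounted at the origin on a cart in front of the work surface, level with it; the furniture and walls round the work are solid. World frame = base frame: x ahead of the robot, y to its left, z up, the work surface at z = 0. Lengths are in m, angles in rad, forces in N, time in s.
With the tool pointing down it reaches from about 0.325 to 1 m from the base axis. Payload 5.1 kg.
Tool frame: the origin (TCP) lies midway between the tips of the shut fingers; the grasp point (between the pads) lies 19 mm behind it; z points along the fingers, y is the line along which they close (so a half turn about z gives the same grasp; the last joint's range is limited). The gripper opens to 85 mm and grips with 20 to 120 N. Pads are 22 mm wide; open, the fingers measure 114 mm over their backs; the gripper's body (76 mm by 85 mm) begins 54 mm behind the grasp point. The pads swing forward as they close: fully open they stand 13 mm farther back than shut.
Start: joints at [-0.083, 0.124, 1.65, -0, 1.367, -0.083], TCP at [0.65, -0, 0.199] pointing down, gripper open.
Joint ranges: [-2.61, 2.61], [-1.02, 2.33], [0.03, 2.71], [-1.35, 4.49], [0.32, 2.68], [-2.91, 2.91]. Speed limits (rad/s): [2.57, 2.57, 3.14, 3.14, 3.14, 3.14].

## Interface

Orientations are given as a unit quaternion [x, y, z, w].
In Python, from cell import r gives the robot as it stands. The module is installed in compiled form; this text tells all that it offers.
- The arm moves only by the shell command python3 -m jog 'ROWS' [OPENING] [FORCE]. ROWS is JSON, a list of rows, each a list of 2 entries, a list of its own where there are three numbers: the shift along the tool's x, y, z in mm, then the turn about the tool's z in rad. In form: [[[tx, ty, tz], twist], ...]. A call has 1 to 8 rows; each row shifts and turns the commanded pose from where the row before left it, along the tool's axes as they then stand; what a row does not reach is not made up. A row lasts 1/8 s, in which the tool goes at most 62.5 mm and 10.7 degrees, less where a joint would pass 70% of its speed; a pose out of reach is approached as far as the arm can. A call with a gripper value outside its range is refused whole. OPENING is the opening, from 0 (shut) to 1 (fully open), set as the call begins (- or left out, the last holds). The fingers move at their own pace and stop on an object; FORCE is the grip in N (left out, the last holds). Time passes only in rows, so rows that do not move let the fingers close. It gives the time, the measured TCP pose, the force, the opening and the grip force at its end, in the units of the state.
- r.get_state(): the state, without advancing time (a new reading comes with each control period).
- r.grab_frame(name): name is "scene" or "side" or "wrist"; returns (picture, depth): 480x640x3 uint8, blue, green, red; 480x640 float32, m along the optical axis (not along the pixel's ray), 0 where there is no reading.
- r.camera_model(name): a dict with "K" (3x3 intrinsics, pixels), "eye" and "orientation" of the camera in the world; the wrist camera has in their place "mount" (4x4, takes a point from camera to tool coordinates, whose origin is the TCP and whose axes are the flange's). Camera axes: x right, y up, looking along -z (the intrinsics and any distortion apply to the point x, -y, -z); pixel columns grow to the right and rows downward; lengths in m; the calibration is good to about 2 mm. A picture is of the moment at which its call begins: read the wrist's pose just before it. camera_model takes no time and is no camera call.
- r.job_done(): hands the job in; it is judged then, once.
Trained networks look in the newest picture that a camera, given by its name, has taken for a name from the list of things; names that differ only in an ending like _2 or _b are one class to them, and where a whole thing is asked for, a point or a joint stands for the part that bears it (a point fixed in the world has none). Each returns a list of dicts, best first, with "confidence" (0 to 1); they miss things now and then, are a little off and sometimes report something else, mostly with a low value. They report only what shows in the picture. A call takes as long as a camera call. They do not tell look-alikes from the thing itself.
- r.search_frame(query, camera): "centre" ([column, row] in pixels, amid what is visible of it).
- r.outline_of(query, camera): "region" (480x640 bool, what is visible of it) and "centre" ([column, row] in pixels, amid what is visible of it).
The state is a dict: "time": time; "q": joint angles; "joint_velocities": joint speeds; "joint_efforts": joint torques, N m; "tcp_pos": TCP position; "orientation": TCP orientation; "force": force on the tool from outside, world axes, zero at the start; "wrist_torque": the same for the moment, N m; "grip_width": finger opening in m; "grasp_force": force on a finger pad.
Only numpy, scipy, OpenCV 4.12 (cv2) and the standard library are available. Lean on these libraries where they do the work, as an engineer would, in place of code of your own. Each camera call takes 0.05 s, during which the arm holds its last target. There are 200 camera calls.

## Working session

There is one attempt and no reset: what is moved stays moved. The work goes in short steps, Python scripts to look and compute and a shell command to move; the robot and the scene stay as the last step left them, time stands still between calls to the robot, and variables do not carry over. Pictures are saved under pics/ and viewed, at most 10 in all, crops included, and the job is handed in when it is done.

```bash
mkdir -p pics; cat > h.py <<'E'
import numpy as np, cv2
from scipy.spatial.transform import Rotation as R
from cell import r
def cloud(name):
    s=r.get_state(); img,d=r.grab_frame(name); m=r.camera_model(name); K=np.array(m["K"])
    v,u=np.mgrid[0:480,0:640]
    p=np.stack([(u-K[0,2])/K[0,0]*d,-(v-K[1,2])/K[1,1]*d,-d],-1)
    if name=="wrist":
        M=np.array(m["mount"]); p=p@M[:3,:3].T+M[:3,3]
        p=p@R.from_quat(s["orientation"]).as_matrix().T+s["tcp_pos"]
    else: p=p@R.from_quat(m["orientation"]).as_matrix().T+np.array(m["eye"])
    p[d==0]=np.nan
    return img,p
E
python3 - <<'E'
from h import *
for c in("scene","wrist"):
    img,p=cloud(c); cv2.imwrite(f"pics/{c}0.png",img); np.save(f"{c}0.npy",p)
    m=r.camera_model(c); print(c,{k:np.round(v,3).tolist() if not isinstance(v,str) else v for k,v in m.items()})
    for q in("tube_rack","rack_stop","tube_01","bottle_a","bottle_b","strip_vial","cuvette_rack","timer"):
        for o in r.outline_of(q,c)[:3]:
            P=p[o["region"]]; P=P[~np.isnan(P[:,0])]
            if len(P): print(q,round(o["confidence"],2),np.round(o["centre"]),np.median(P,0).round(3),np.percentile(P,2,0).round(3),np.percentile(P,98,0).round(3))
print(r.get_state())
E
```

```text
scene {'K': [[518.258, 0.0, 313.137], [0.0, 518.258, 238.151], [0.0, 0.0, 1.0]], 'eye': [0.113, 0.866, 0.576], 'orientation': [-0.127, 0.49, 0.84, -0.197]}
tube_rack 0.57 [323. 240.] [0.551 0.018 0.036] [ 0.51  -0.1   -0.001] [0.61  0.037 0.06 ]
tube_rack 0.55 [398. 240.] [ 0.42  -0.094  0.017] [ 0.389 -0.182 -0.003] [ 0.457 -0.044  0.041]
rack_stop 0.9 [280. 237.] [0.658 0.033 0.017] [ 0.566 -0.113 -0.001] [0.676 0.13  0.032]
tube_01 0.42 [321. 214.] [ 0.561 -0.035  0.074] [ 0.557 -0.043  0.066] [ 0.567 -0.033  0.078]
bottle_a 0.98 [407. 195.] [ 0.439 -0.257  0.043] [ 0.422 -0.318  0.002] [ 0.479 -0.248  0.087]
bottle_a 0.9 [269. 277.] [0.55  0.211 0.06 ] [0.535 0.184 0.002] [0.577 0.222 0.11 ]
bottle_b 0.98 [407. 195.] [ 0.439 -0.257  0.043] [ 0.422 -0.318  0.002] [ 0.479 -0.248  0.087]
bottle_b 0.9 [269. 277.] [0.55  0.211 0.06 ] [0.535 0.184 0.002] [0.577 0.222 0.11 ]
strip_vial 0.7 [233. 277.] [0.625 0.216 0.042] [0.615 0.191 0.001] [0.648 0.223 0.066]
cuvette_rack 0.86 [312. 336.] [0.429 0.281 0.023] [ 0.39   0.236 -0.001] [0.47  0.314 0.026]
timer 0.56 [310. 197.] [ 0.69  -0.2
[... 1469 characters left out ...]
y([-8.26076617e-02,  1.23818833e-01,  1.65028960e+00,  1.55864805e-05,
        1.36750585e+00, -8.25891987e-02]), 'joint_velocities': array([-0.00086533,  0.00067843,  0.00065972,  0.00158861, -0.00027829,
       -0.00076569]), 'joint_efforts': array([ 1.18822754e-05, -4.23583353e+01, -3.65765977e+01, -7.15475380e-05,
        3.97666790e-04, -8.03364543e-06]), 'tcp_pos': array([ 6.49991045e-01, -2.85899574e-05,  1.98916169e-01]), 'orientation': array([ 7.07114421e-01,  7.07099141e-01, -1.16726881e-06, -1.31868540e-05]), 'force': array([ 0.46393776, -0.57364938,  0.07075547]), 'wrist_torque': array([-0.01849462,  0.02088194, -0.01480236]), 'grasp_force': 0.0, 'grip_width': 0.0855762391805644}
```

View pics/scene0.png

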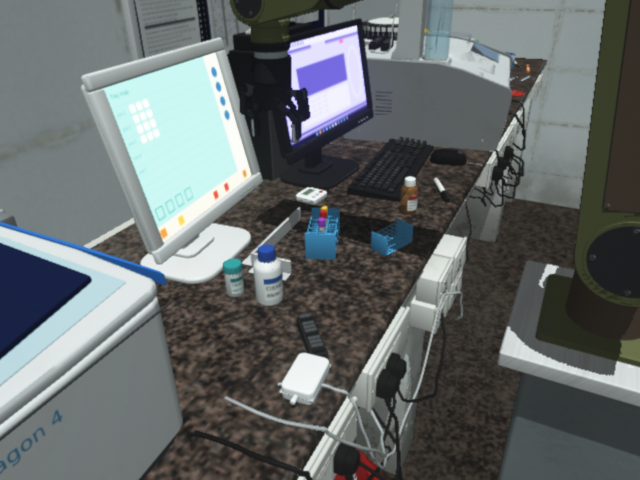

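View pics/wrist0.png

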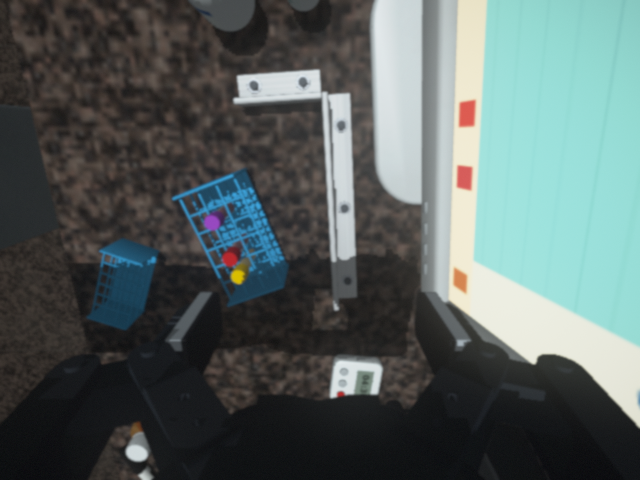

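```bash
cat > fit.py <<'E'
from h import *
def fitrack(P,zlo=.053,zhi=.068):
    # top-view points of rack above zlo within rough area -> min-area rectangle
    Q=P[(P[:,2]>zlo)&(P[:,2]<zhi)]
    Q=Q[(Q[:,0]>.47)&(Q[:,0]<.68)&(Q[:,1]>-.13)&(Q[:,1]<.11)]
    (c,w,a)=cv2.minAreaRect((Q[:,:2]*1000).astype(np.float32)); 
    return len(Q),np.round(c,1),np.round(w,1),round(a,2)
def fitstop(P):
    Q=P[(P[:,2]>.028)&(P[:,2]<.036)&(P[:,0]>.54)&(P[:,0]<.72)&(P[:,1]>-.14)&(P[:,1]<.15)]
    return Q
E
python3 - <<'E'
from fit import *
img=np.zeros((560,800,3),np.uint8)
for c,col in(("scene",(0,255,255)),("wrist",(255,255,0))):
    P=np.load(c+"0.npy").reshape(-1,3); P=P[~np.isnan(P[:,0])]
    print(c,fitrack(P))
    for lo,hi,k in((.028,.036,1),(.056,.066,.5)):
        Q=P[(P[:,2]>lo)&(P[:,2]<hi)]
        x=((.15-Q[:,1])/.30*800).astype(int); y=((.70-Q[:,0])/.21*560).astype(int)
        ok=(x>=0)&(x<800)&(y>=0)&(y<560)
        img[y[ok],x[ok]]=(np.array(col)*k if k==1 else (0,255,0) if c=="wrist" else (0,0,255))
cv2.imwrite("pics/top0.png",img)
E
```

```text
scene (251, array([560.4, -31. ]), array([ 63.5, 132.4]), 20.74)
wrist (1259, array([562.1, -33.6]), array([ 64.1, 125.5]), 20.68)
```

View pics/top0.png

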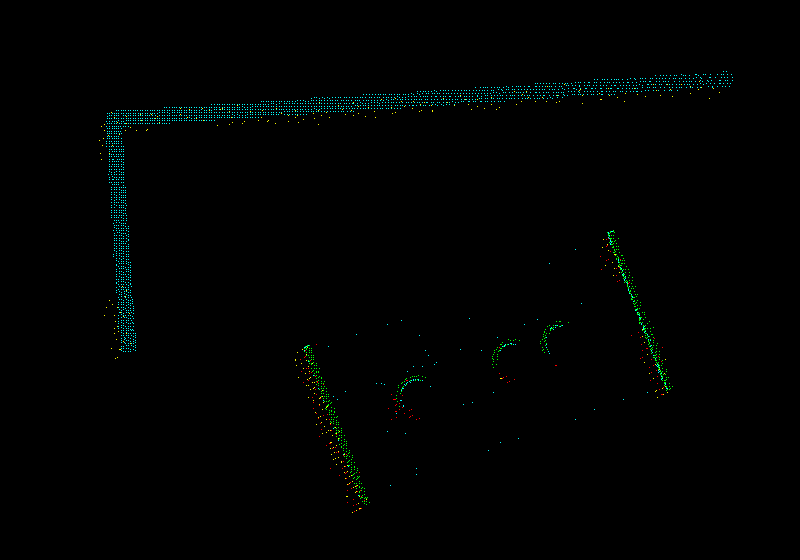

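The scene and wrist views show the larger rack (three tubes) near wrist pixel (235,240), turned about 20.7°. The L-stop has its corner near (325,97). The smaller look-alike rack is at (125,285). The top-view plot shows both fences and the end plates clearly.

```bash
cat >> fit.py <<'E'
def stop():
    P=np.load("wrist0.npy").reshape(-1,3); Q=fitstop(P)[:,:2]*1000
    L=Q[(Q[:,0]>650)&(Q[:,1]<85)]; S=Q[(Q[:,1]>95)&(Q[:,0]<640)]
    # inner edges: 3 mm inside the mid-lines
    vl=cv2.fitLine(L.astype(np.float32),cv2.DIST_HUBER,0,.01,.01).ravel(); vs=cv2.fitLine(S.astype(np.float32),cv2.DIST_HUBER,0,.01,.01).ravel()
    th=np.arctan2(-vl[0]*np.sign(vl[1]),abs(vl[1])); ths=np.arctan2(vs[1]*np.sign(vs[0]),abs(vs[0]))
    sx=np.array([np.cos(th),np.sin(th)]); sy=np.array([-sx[1],sx[0]])
    a=np.median(L@sx); b=np.median(S@sy)
    wl=np.percentile(L@sx,[3,97])-a; ws=np.percentile(S@sy,[3,97])-b
    return th,ths,sx,sy,(a-3)*sx+(b-3)*sy,wl,ws
E
python3 - <<'E'
from fit import *
th,ths,sx,sy,c,wl,ws=stop(); print(th,ths,c,wl,ws)
rc=np.array([562.1,-33.6])-c; print("rack in stop",rc@sx,rc@sy, "home world",c-32*sx-62*sy)
for n in("scene","wrist"):
    P=np.load(n+"0.npy").reshape(-1,3); P=P[~np.isnan(P[:,0])]
    Q=P[(P[:,2]>.1)&(P[:,2]<.5)&(abs(P[:,1])<.3)&(P[:,0]>.66)]
    for zl in(.1,.15,.2,.3): 
        q=Q[(Q[:,2]>zl)&(Q[:,2]<zl+.05)]
        if len(q): print(n,zl,len(q),np.percentile(q[:,0],[1,10,50]).round(3),q[:,1].min())
E
```

```text
0.06476506 0.06673535 [652.59914931 104.23968974] [-2.79475444  2.85615623] [-2.76496117  2.95158567]
rack in stop -99.23037038784211 -131.6936183477537 home world [624.67886552  40.29864231]
scene 0.1 6342 [0.707 0.717 0.747] -0.29999191908374034
scene 0.15 6017 [0.722 0.735 0.762] -0.299886902607406
scene 0.2 5888 [0.73  0.752 0.774] -0.2999150423371031
scene 0.3 7178 [0.666 0.757 0.796] -0.2998491068247171
wrist 0.1 17775 [0.724 0.73  0.745] -0.2959224305123433
wrist 0.15 23278 [0.749 0.754 0.762] -0.06191894632958528
wrist 0.2 34766 [0.761 0.765 0.773] -0.06071812649699611
wrist 0.3 19514 [0.66  0.664 0.687] -0.014756251602819685
```

```bash
python3 -m jog '[[[-10,-38,0],0],[[-10,-38,0],0],[[-10,-38,0],0],[[-11,-40,0],0],[[0,0,0],0.15],[[0,0,0],0.15],[[0,0,0],0.15],[[0,0,0],0.15]]' 0.8 20 && python3 -m jog '[[[0,0,0],0.15],[[0,0,0],0.15],[[0,0,0],0.15],[[0,0,0],0.15],[[0,0,0],0.15],[[0,0,0],0.155],[[0,0,0],0],[[0,0,0],0]]'
python3 - <<'E'
from fit import *
th,_,sx,sy,c,_,_=stop(); s=r.get_state(); M=R.from_quat(s["orientation"]).as_matrix(); print(M[:2,0],sx,s["grip_width"]); d=s["tcp_pos"][:2]*1000-c; print(d@sx,d@sy)
E
```

```text
time: 1.9
tcp_pos: [0.496, -0.0411, 0.1991]
orientation: [0.886, 0.464, 0.0, 0.0]
force: [0.0, 0.2, 0.3]
grip_width: 0.0685
grasp_force: 0.0
time: 2.9
tcp_pos: [0.496, -0.041, 0.199]
orientation: [0.999, 0.034, 0.0, 0.0]
force: [-0.1, -0.2, -0.0]
grip_width: 0.0684
grasp_force: 0.0
[0.99769401 0.06787224] [0.99790347 0.06471979] 0.06836398319046177
-165.67946899516926 -134.84453261253566
```

```bash
python3 -m jog '[[[0,0,40],0],[[0,0,40],0],[[0,0,40],0],[[0,0,35],0],[[0,0,16],0],[[0,0,0],0],[[3,0,0],0],[[3,0,0],0]]' && python3 -m jog '[[[4,0,0],0],[[4,0,0],0],[[4,0,0],0],[[4,0,0],0],[[4,0,0],0],[[4,0,0],0],[[4,0,0],0],[[0,0,0],0]]'
cat >> fit.py <<'E'
def report(cams=("wrist",)):
    th,_,sx,sy,c,_,_=stop(); s=r.get_state(); d=s["tcp_pos"][:2]*1000-c
    print("tcp",(d@sx).round(1),(d@sy).round(1),s["tcp_pos"][2].round(4),"F",np.round([s["force"][:2]@sx,s["force"][:2]@sy,s["force"][2]],1))
    for cam in cams:
        img,p=cloud(cam); cv2.imwrite(f"pics/{cam}_{s['time']:.2f}.png",img); print(f"pics/{cam}_{s['time']:.2f}.png")
        hsv=cv2.cvtColor(img,cv2.COLOR_BGR2HSV); m=cv2.inRange(hsv,(90,80,40),(115,255,255))>0
        P=p[m]; P=P[~np.isnan(P[:,0])]; Q=P[(P[:,2]>.057)&(P[:,2]<.067)]
        Q=np.c_[(Q[:,:2]*1000-c)@sx,(Q[:,:2]*1000-c)@sy]; Q=Q[(Q[:,0]>-150)&(Q[:,0]<30)&(Q[:,1]>-230)&(Q[:,1]<30)]
        n=np.array([((abs(Q-q).max(1)<3).sum()) for q in Q]); Q=Q[n>3]
        print(cam,len(Q),cv2.minAreaRect(Q.astype(np.float32)), Q.min(0).round(1),Q.max(0).round(1))
E
python3 -c "
from fit import *
report(('wrist','scene'))"
```

```text
time: 3.9
tcp_pos: [0.5037, -0.0409, 0.0298]
orientation: [0.999, 0.033, 0.002, 0.0]
force: [0.8, -0.4, -0.2]
grip_width: 0.0683
grasp_force: 0.0
time: 4.9
tcp_pos: [0.5302, -0.0388, 0.0279]
orientation: [0.999, 0.033, 0.0, 0.0]
force: [-0.5, -0.4, 0.3]
grip_width: 0.0686
grasp_force: 0.0
tcp -131.4 -134.8 0.0279 F [-0.5 -0.3  0.3]
pics/wrist_4.90.png
wrist 2602 ((-99.43849182128906, -131.26467895507812), (63.86174392700195, 125.87254333496094), 16.585935592651367) [-138.4 -199.8] [-51.6 -63.1]
pics/scene_4.90.png
scene 58 ((-107.88238525390625, -127.1940689086914), (61.819679260253906, 126.42457580566406), 11.20754623413086) [-148.7 -184.4] [-65.9 -59.7]
```

View pics/wrist_4.90.png

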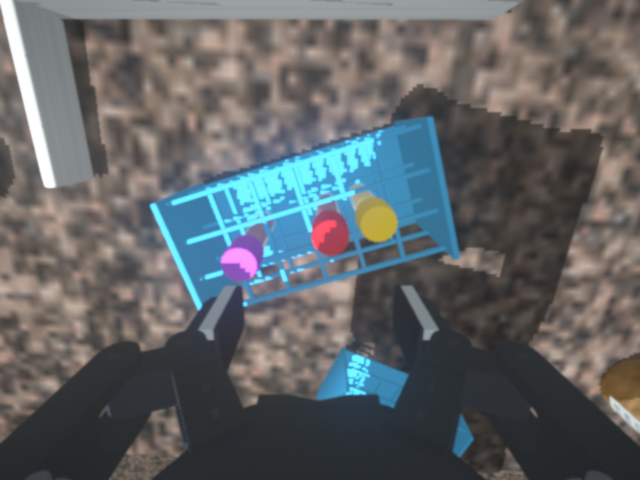

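Wrist view: the left fingertip (235,290) has come up to the rack's near side by its lower-left corner (200,305). The tubes are standing at (240,257), (330,232) and (376,217). I'll measure the finger and rack positions numerically.

```bash
python3 - <<'E'
from fit import *
th,_,sx,sy,c,_,_=stop()
img,p=cloud("wrist")
def S(P): return np.r_[(P[:2]*1000-c)@sx,(P[:2]*1000-c)@sy,P[2]*1000].round(0)
for uv in((150,205),(185,280),(198,300),(220,300),(215,310),(235,292),(230,310),(240,345),(410,292),(425,310),(400,320),(433,118),(455,255),(350,275),(300,289)):
    print(uv,S(p[uv[1],uv[0]]),img[uv[1],uv[0]])
E
python3 -c "
from h import *
print(r.get_state()['joint_efforts'].round(2),r.get_state()['force'])"
```

```text
(150, 205) [-102.  -31.    0.] [245 204  97]
(185, 280) [-153.  -46.   -1.] [254 235 116]
(198, 300) [-134.  -79.   62.] [255 242 107]
(220, 300) [-121.  -97.   85.] [151 138 129]
(215, 310) [-122.  -97.   91.] [148 137 129]
(235, 292) [-121. -101.   78.] [90 62 60]
(230, 310) [-124. -102.   88.] [77 57 54]
(240, 345) [-203.  -80.    1.] [90 90 99]
(410, 292) [-122. -174.   77.] [140 136 127]
(425, 310) [-121. -176.   93.] [133 129 121]
(400, 320) [-133. -170.   80.] [54 47 43]
(433, 118) [ -52. -182.   61.] [148 116  64]
(455, 255) [-111. -198.   62.] [170 132  62]
(350, 275) [-125. -152.   52.] [170 140  99]
(300, 289) [-132. -127.   53.] [171 140 106]
[ 1.000e-02 -3.331e+01 -3.174e+01  0.000e+00 -0.000e+00  0.000e+00] [ 0.62589669  0.43664219 -0.49041754]
```

```bash
python3 - <<'E'
from fit import *
p=np.load("wrist0.npy")
for uv in((205,296),(210,310),(195,330),(440,300),(430,296)): print(uv,(p[uv[1],uv[0]]*1000).round(0))
# where fingertips should appear now / start
m=r.camera_model("wrist");K=np.array(m["K"]);M=np.array(m["mount"]);Mi=np.linalg.inv(M)
for t in((.011,-.036,-.008),(.011,.036,-.008),(.011,-.036,-.05),(.0,-.036,-.008),(0.011,-.043,-.013)):
    q=Mi@np.r_[t,1]; print(t,K[0,2]+K[0,0]*q[0]/-q[2],K[1,2]-K[1,1]*q[1]/-q[2])
img,pp=cloud("side"); cv2.imwrite("pics/side1.png",cv2.resize(img[120:400,160:540],None,fx=2,fy=2)); print(r.camera_model("side"))
E
```

```text
(205, 296) [603.  10. 252.]
(210, 310) [607.   7. 258.]
(195, 330) [607.   9. 274.]
(440, 300) [698.  10. 255.]
(430, 296) [694.  10. 253.]
(0.011, -0.036, -0.008) 249.15951938903072 254.36252214912815
(0.011, 0.036, -0.008) 383.389112109737 254.3958855557874
(0.011, -0.036, -0.05) 229.10019657183742 290.2794509847239
(0.0, -0.036, -0.008) 250.387787514679 273.2312528741312
(0.011, -0.043, -0.013) 233.8495817741779 257.7624600468089
{'K': array([[519.88771115,   0.        , 318.89056336],
       [  0.        , 519.88771115, 237.35226094],
       [  0.        ,   0.        ,   1.        ]]), 'eye': array([ 0.20015385, -0.66051862,  0.72490415]), 'orientation': array([ 0.39617838, -0.10179397, -0.2219266 ,  0.8851154 ])}
```

View pics/side1.png

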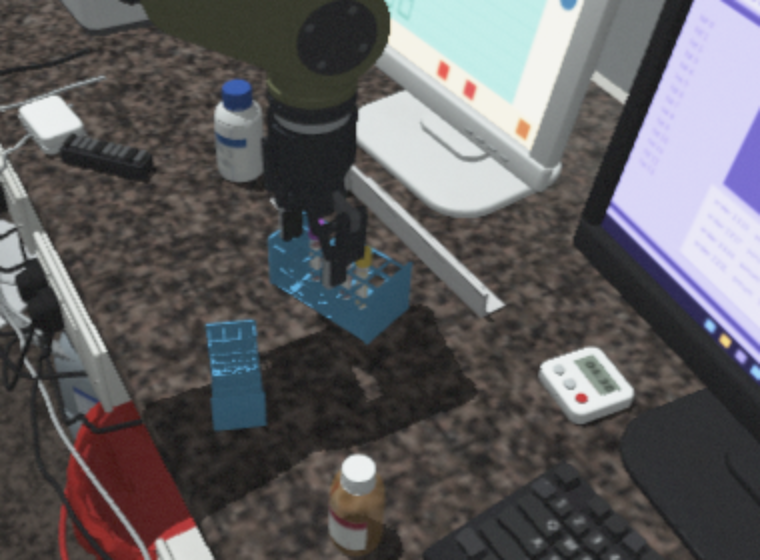

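```bash
python3 - <<'E'
from fit import *
th,_,sx,sy,c,_,_=stop()
for cam in("side","scene"):
    img,p=cloud(cam); g=img.max(2)<75
    P=p.reshape(-1,3); ok=g.ravel()&~np.isnan(P[:,0]); P=P[ok]; uv=np.argwhere(g.ravel()|True)[ok].ravel()
    Q=np.c_[(P[:,:2]*1000-c)@sx,(P[:,:2]*1000-c)@sy,P[:,2]*1000]
    k=(abs(Q[:,0]+131)<50)&(abs(Q[:,1]+135)<65)&(Q[:,2]>5)&(Q[:,2]<220); Q=Q[k]; uv=uv[k]
    for z in range(10,210,10):
        q=Q[(Q[:,2]>=z)&(Q[:,2]<z+10)]
        if len(q)>3: print(cam,z,len(q),q.min(0).round(0)[:2],q.max(0).round(0)[:2],np.median(q,0).round(0)[:2])
E
```

```text
side 50 7 [-107. -156.] [-96. -70.] [-104. -145.]
side 60 10 [-138. -178.] [-102.  -72.] [-128. -101.]
side 70 58 [-142. -183.] [-85. -99.] [-133. -102.]
side 80 73 [-143. -185.] [-122.  -99.] [-133. -103.]
side 90 67 [-144. -184.] [-121.  -99.] [-135. -102.]
side 100 49 [-144. -183.] [-125.  -97.] [-134. -101.]
side 110 79 [-146. -200.] [-122.  -75.] [-143. -174.]
side 120 120 [-149. -200.] [-122.  -71.] [-141. -175.]
side 130 146 [-150. -200.] [-123.  -71.] [-143. -163.]
side 140 122 [-150. -200.] [-126.  -70.] [-144. -159.]
side 150 120 [-153. -200.] [-135.  -71.] [-144. -158.]
side 160 161 [-152. -200.] [-123.  -72.] [-144. -155.]
side 170 178 [-152. -200.] [-119.  -72.] [-136. -175.]
side 180 62 [-163. -175.] [-108. -153.] [-135. -172.]
side 190 192 [-170. -175.] [-105. -119.] [-151. -167.]
side 200 210 [-170. -175.] [-106. -119.] [-153. -166.]
scene 20 4 [-113. -200.] [-112. -197.] [-113. -198.]
scene 40 4 [-114. -198.] [-112. -195.] [-113. -197.]
scene 60 17 [-143. -173.] [-122.  -93.] [-133. -168.]
scene 70 67 [-145. -173.] [-104.  -85.] [-133. -167.]
scene 80 74 [-145. -172.] [-123.  -84.] [-134. -167.]
scene 90 77 [-146. -174.] [-123.  -84.] [-135. -165.]
scene 100 53 [-146. -175.] [-128.  -84.] [-138. -168.]
scene 110 83 [-147. -197.] [-121.  -70.] [-144. -100.]
scene 120 86 [-150. -198.] [-122.  -70.] [-143.  -94.]
scene 130 94 [-152. -198.] [-127.  -71.] [-146. -110.]
scene 140 94 [-153. -199.] [-120.  -70.] [-145. -109.]
scene 150 96 [-154. -200.] [-115.  -70.] [-146. -114.]
scene 160 120 [-154. -164.] [-115.  -71.] [-145. -116.]
scene 170 82 [-146. -144.] [-123.  -71.] [-142.  -98.]
scene 180 73 [-168. -123.] [-111.  -95.] [-138.  -99.]
scene 190 173 [-172. -147.] [-104.  -94.] [-147. -103.]
scene 200 177 [-172. -142.] [-104.  -94.] [-148. -103.]
```

All the cameras put the open fingertips near z≈67 mm, above the rack, so nothing has been touched. I'll back off, lower by the measured offset, and verify the fingertip height before pushing.

```bash
python3 -m jog '[[[0,0,-10],0],[[-18,0,0],0],[[-18,0,0],0],[[0,0,20],0],[[0,0,20],0],[[0,0,0],0],[[0,0,0],0]]'
cat >> fit.py <<'E'
def tips(lo=10,hi=110):
    th,_,sx,sy,c,_,_=stop(); s=r.get_state(); d=s["tcp_pos"][:2]*1000-c; t=(d@sx,d@sy)
    for cam in("side","scene"):
        img,p=cloud(cam); P=p[img.max(2)<75]; P=P[~np.isnan(P[:,0])]
        Q=np.c_[(P[:,:2]*1000-c)@sx-t[0],(P[:,:2]*1000-c)@sy-t[1],P[:,2]*1000]
        Q=Q[(abs(Q[:,0])<13)&(abs(Q[:,1])<60)]
        for z in range(lo,hi,10):
            q=Q[(Q[:,2]>=z)&(Q[:,2]<z+10)]
            if len(q)>3: print(cam,z,len(q),q.min(0).round(0),q.max(0).round(0))
E
python3 -c "
from fit import *
report(); tips()"
```

```text
time: 6.08
tcp_pos: [0.4947, -0.0413, -0.001]
orientation: [0.999, 0.033, 0.001, 0.0]
force: [0.5, -0.0, 0.3]
grip_width: 0.0683
grasp_force: 0.0
tcp -166.9 -135.0 -0.001 F [ 0.5 -0.1  0.3]
pics/wrist_6.08.png
wrist 5786 ((-100.04474639892578, -131.51397705078125), (64.36212158203125, 125.91251373291016), 16.924270629882812) [-148.5 -200.2] [-54.9 -62.7]
side 30 6 [-7. 34. 38.] [ 9. 35. 39.]
side 40 58 [-12. -48.  40.] [10. 36. 50.]
side 50 75 [-11. -50.  50.] [11. 35. 60.]
side 60 73 [-12. -50.  60.] [ 9. 35. 70.]
side 70 47 [-12. -49.  70.] [ 6. 41. 80.]
side 80 49 [-13. -57.  80.] [ 1. 57. 90.]
side 90 69 [-13. -60.  90.] [  8.  58. 100.]
side 100 63 [-13. -60. 100.] [  2.  58. 110.]
scene 30 17 [-11. -37.  37.] [ 8. 41. 40.]
scene 40 64 [-13. -38.  40.] [ 8. 50. 50.]
scene 50 68 [-13. -38.  50.] [ 8. 51. 60.]
scene 60 62 [-13. -37.  60.] [ 8. 51. 70.]
scene 70 45 [-13. -44.  70.] [ 5. 50. 79.]
scene 80 32 [-13. -56.  81.] [ 9. 48. 90.]
scene 90 28 [-13. -53.  90.] [10. 60. 99.]
scene 100 30 [-13. -57. 100.] [  5.  59. 110.]
```

```bash
python3 -m jog '[[[4,0,4],0],[[4,0,0],0],[[4,0,0],0],[[4,0,0],0],[[4,0,0],0],[[4,0,0],0],[[4,0,0],0],[[0,0,0],0]]' && python3 -m jog '[[[4,0,0],0],[[4,0,0],0],[[4,0,0],0],[[4,0,0],0],[[0,0,0],0]]'
python3 -c "
from fit import *
report()"
```

```text
time: 7.22
tcp_pos: [0.5226, -0.0394, -0.0059]
orientation: [0.999, 0.033, 0.0, 0.0]
force: [0.3, -0.2, 0.1]
grip_width: 0.0682
grasp_force: 0.0
time: 7.85
tcp_pos: [0.5387, -0.0384, -0.0059]
orientation: [0.999, 0.033, 0.001, 0.0]
force: [-0.6, -0.8, -0.1]
grip_width: 0.0682
grasp_force: 0.0
tcp -122.9 -135.0 -0.0059 F [-0.7 -0.8 -0.1]
pics/wrist_7.85.png
wrist 5617 ((-78.06139373779297, -138.0259552001953), (64.19284057617188, 126.01311492919922), 5.554987907409668) [-115.8 -203.1] [-40.2 -72.8]
```

```bash
python3 -m jog '[[[4,0,0],0],[[4,0,0],0],[[4,0,0],0],[[4,0,0],0],[[4,0,0],0],[[4,0,0],0],[[4,0,0],0],[[4,0,0],0]]' && python3 -m jog '[[[4,0,0],0],[[4,0,0],0],[[2,0,0],0],[[0,0,0],0]]'
python3 -c "
from fit import *
report()"
```

```text
time: 8.9
tcp_pos: [0.5701, -0.0362, -0.0061]
orientation: [0.999, 0.033, -0.0, 0.0]
force: [-1.9, -0.4, 1.6]
grip_width: 0.0683
grasp_force: 1.3
time: 9.4
tcp_pos: [0.5803, -0.0355, -0.0061]
orientation: [0.999, 0.033, 0.0, 0.0]
force: [-0.8, -0.8, -0.2]
grip_width: 0.0687
grasp_force: 0.1
tcp -81.2 -134.8 -0.0061 F [-0.8 -0.7 -0.2]
pics/wrist_9.40.png
wrist 5424 ((-40.95813751220703, -140.99627685546875), (64.2955093383789, 125.77001953125), 0.06800883263349533) [ -73.  -203.9] [ -8.7 -78.1]
```

```bash
python3 -m jog '[[[3,0,0],0],[[3,0,0],0],[[0,0,0],0],[[-8,0,0],0],[[-10,0,0],0],[[0,0,-40],0],[[0,0,-40],0],[[0,0,-40],0]]' && python3 -m jog '[[[13,24,-20],0],[[13,24,-20],0],[[13,24,0],0],[[12,23,0],0],[[0,0,0],-0.15],[[0,0,0],-0.15],[[0,0,0],-0.15],[[0,0,0],-0.15]]' 0.2 && python3 -m jog '[[[0,0,0],-0.16],[[0,0,0],-0.16],[[0,0,0],-0.16],[[0,0,0],-0.16],[[0,0,0],-0.16],[[0,0,0],-0.17],[[0,0,0],0],[[0,0,0],0]]'
python3 -c "
from fit import *
report(); tips(100,220)
_,_,sx,sy,*_=stop();print(R.from_quat(r.get_state()['orientation']).as_matrix()[:2,0],sy)"
```

```text
time: 10.45
tcp_pos: [0.567, -0.0363, 0.115]
orientation: [0.999, 0.033, -0.0, -0.0]
force: [0.7, -0.9, 0.7]
grip_width: 0.0683
grasp_force: 0.0
time: 11.45
tcp_pos: [0.6243, -0.1277, 0.1537]
orientation: [0.944, 0.329, -0.0, -0.0]
force: [-0.6, 1.2, -0.1]
grip_width: 0.0172
grasp_force: 0.0
time: 12.45
tcp_pos: [0.6246, -0.1277, 0.1539]
orientation: [0.685, 0.729, 0.0, -0.0]
force: [0.1, -0.5, 0.1]
grip_width: 0.0172
grasp_force: 0.0
tcp -42.9 -229.7 0.1539 F [ 0.1 -0.5  0.1]
pics/wrist_12.45.png
wrist 892 ((-35.14935302734375, -140.596435546875), (63.480918884277344, 124.63795471191406), 0.05074743926525116) [ -66.9 -202.9] [ -3.4 -78.3]
side 190 48 [-13. -13. 190.] [ 11.   7. 200.]
side 200 49 [-11. -13. 200.] [ 11.  10. 210.]
side 210 47 [ -9. -13. 210.] [ 10.   9. 220.]
scene 180 13 [-11. -10. 184.] [ 10.  13. 190.]
scene 190 21 [  6. -12. 190.] [  9.  13. 199.]
scene 200 23 [  5. -15. 200.] [  9.  12. 210.]
scene 210 19 [  6. -15. 211.] [  9.  14. 220.]
[-0.06377703  0.99796417] [-0.06471979  0.99790347]
```

```bash
python3 -m jog '[[[0,6,40],0],[[0,0,40],0],[[0,0,40],0],[[0,0,26],0],[[0,0,10],0],[[0,0,0],0],[[4,0,0],0],[[4,0,0],0]]' && python3 -m jog '[[[4,0,0],0],[[4,0,0],0],[[4,0,0],0],[[4,0,0],0],[[4,0,0],0],[[4,0,0],0],[[4,0,0],0],[[0,0,0],0]]'
python3 -c "
from fit import *
report(); tips(0,60)"
```

```text
time: 13.6
tcp_pos: [0.6316, -0.1194, -0.0004]
orientation: [0.684, 0.73, 0.001, 0.001]
force: [-0.3, 0.0, 0.2]
grip_width: 0.017
grasp_force: 0.0
time: 14.6
tcp_pos: [0.6287, -0.0909, -0.002]
orientation: [0.684, 0.73, 0.0, -0.0]
force: [0.6, -0.8, 1.3]
grip_width: 0.0167
grasp_force: 0.7
tcp -36.4 -193.2 -0.002 F [ 0.5 -0.8  1.3]
pics/wrist_14.60.png
wrist 2521 ((-25.942359924316406, -150.53077697753906), (105.65570831298828, 62.12809371948242), 74.49224090576172) [ -66.6 -201.8] [ -2.6 -92.9]
side 0 188 [-13. -60.   0.] [13. 11.  4.]
side 30 26 [ -9. -13.  31.] [10.  7. 40.]
side 40 34 [-11. -13.  40.] [12.  9. 50.]
side 50 37 [ -9. -13.  50.] [10.  8. 60.]
scene 50 6 [ 5. -9. 53.] [ 7.  1. 59.]
```

View pics/wrist_14.60.png

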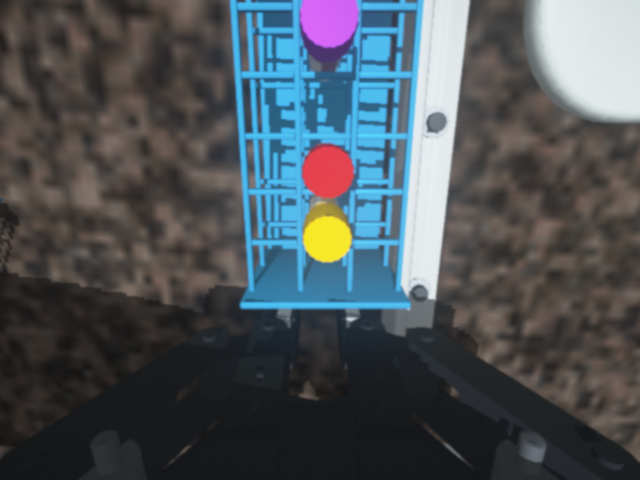

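The wrist view shows the rack square and close to the long fence, its end plate at row 303 with the fingertips right behind it and all three tubes standing. I'll check the numbers.

```bash
python3 - <<'E'
from fit import *
th,_,sx,sy,c,_,_=stop()
img,p=cloud("wrist")
def S(P): return np.r_[(P[:2]*1000-c)@sx,(P[:2]*1000-c)@sy,P[2]*1000].round(0)
for uv in((245,304),(330,303),(405,304),(330,290),(240,75),(415,75),(330,240),(330,170),(330,15),(283,316),(350,318),(245,190),(402,190)): print(uv,S(p[uv[1],uv[0]]))
report(("side","scene"))
E
```

```text
(245, 304) [ -65. -180.   62.]
(330, 303) [ -33. -180.   62.]
(405, 304) [  -5. -181.   61.]
(330, 290) [ -33. -180.   51.]
(240, 75) [ -63. -102.   54.]
(415, 75) [  -6. -101.   53.]
(330, 240) [ -34. -150.   80.]
(330, 170) [ -34. -129.   78.]
(330, 15) [-35. -92.  78.]
(283, 316) [ -50. -183.   66.]
(350, 318) [ -26. -183.   67.]
(245, 190) [ -64. -140.   53.]
(402, 190) [  -7. -139.   53.]
tcp -37.1 -193.2 -0.0026 F [-1.4 -1.1  0.4]
pics/side_14.80.png
side 62 ((-33.33525085449219, -61.04296112060547), (64.02125549316406, 4.243034362792969), 0.6106787323951721) [-65.4 -63.3] [ -1.3 -58.6]
pics/scene_14.80.png
scene 61 ((-33.610137939453125, -120.25703430175781), (63.420875549316406, 131.58309936523438), 2.003988027572632) [ -67.5 -186.9] [ -4.  -54.4]
```

```bash
python3 -m jog '[[[4,0,0],0],[[4,0,0],0],[[4,0,0],0],[[4,0,0],0],[[4,0,0],0],[[4,0,0],0],[[4,0,0],0],[[4,0,0],0]]' && python3 -m jog '[[[4,0,0],0],[[4,0,0],0],[[4,0,0],0],[[4,0,0],0],[[3,0,0],0],[[0,0,0],0]]'
python3 - <<'E'
from fit import *
th,_,sx,sy,c,_,_=stop()
report(()); img,p=cloud("wrist"); 
def S(P): return np.r_[(P[:2]*1000-c)@sx,(P[:2]*1000-c)@sy,P[2]*1000].round(1)
for uv in((250,304),(330,303),(400,304),(330,170)): print(uv,S(p[uv[1],uv[0]]))
report(("wrist","side"))
E
```

```text
time: 15.9
tcp_pos: [0.6265, -0.0592, -0.002]
orientation: [0.684, 0.73, 0.0, 0.0]
force: [0.0, -1.5, -1.7]
grip_width: 0.017
grasp_force: 0.5
time: 16.65
tcp_pos: [0.6254, -0.0401, -0.002]
orientation: [0.684, 0.73, 0.0, -0.0]
force: [0.5, 0.2, -0.5]
grip_width: 0.0173
grasp_force: 0.0
tcp -36.5 -142.3 -0.002 F [ 0.6  0.2 -0.5]
(250, 304) [ -62.6 -129.5   62.8]
(330, 303) [ -32.9 -129.8   61.4]
(400, 304) [  -6.7 -129.9   61.9]
(330, 170) [-34.1 -78.5  79.1]
tcp -36.5 -142.4 -0.0019 F [-0.2  0.1  0.3]
pics/wrist_16.70.png
wrist 2437 ((-25.374858856201172, -98.807373046875), (104.886474609375, 61.98297119140625), 74.58462524414062) [ -66.  -148.4] [ -2.  -41.8]
pics/side_16.70.png
side 60 ((-34.902252197265625, -10.001275062561035), (5.207029342651367, 59.76990509033203), 89.71827697753906) [-64.8 -12.7] [-5.  -7.5]
```

```bash
python3 -m jog '[[[1,0,0],0],[[1,0,0],0],[[1,0,0],0],[[0,0,0],0]]' && python3 -m jog '[[[0.5,0,0],0],[[0.5,0,0],0]]' && python3 -m jog '[[[0.5,0,0],0],[[0,0,0],0]]'&& python3 -m jog '[[[0.5,0,0],0],[[0,0,0],0]]'
```

```text
time: 17.3
tcp_pos: [0.6252, -0.0376, -0.002]
orientation: [0.684, 0.73, 0.0, 0.0]
force: [-1.1, -2.2, -0.1]
grip_width: 0.0173
grasp_force: 0.8
time: 17.55
tcp_pos: [0.6251, -0.0366, -0.002]
orientation: [0.684, 0.73, -0.0, 0.0]
force: [0.5, -2.2, 0.3]
grip_width: 0.0172
grasp_force: 1.0
time: 17.8
tcp_pos: [0.6251, -0.036, -0.002]
orientation: [0.684, 0.73, 0.0, 0.0]
force: [-0.4, -1.9, 1.3]
grip_width: 0.017
grasp_force: 1.0
time: 18.05
tcp_pos: [0.6251, -0.0355, -0.002]
orientation: [0.684, 0.73, 0.0, 0.0]
force: [0.2, -2.1, 1.0]
grip_width: 0.0171
grasp_force: 1.1
```

```bash
for i in 1 2; do python3 -m jog '[[[0.5,0,0],0],[[0.5,0,0],0],[[0,0,0],0]]' | grep -E "tcp_pos|force: \["; done; python3 - <<'E'
from fit import *
th,_,sx,sy,c,_,_=stop()
report(()); img,p=cloud("wrist"); 
def S(P): return np.r_[(P[:2]*1000-c)@sx,(P[:2]*1000-c)@sy,P[2]*1000].round(1)
for uv in((250,304),(330,303),(400,304),(330,170)): print(uv,S(p[uv[1],uv[0]]))
E
```

```text
tcp_pos: [0.625, -0.0345, -0.002]
force: [-0.2, -3.1, 2.0]
tcp_pos: [0.6249, -0.0335, -0.002]
force: [0.4, -3.1, 1.5]
tcp -36.5 -135.7 -0.002 F [ 0.2 -3.1  1.5]
(250, 304) [ -62.9 -123.5   61.6]
(330, 303) [ -32.9 -122.7   62.3]
(400, 304) [  -6.7 -123.5   61.7]
(330, 170) [-34.1 -71.9  79.1]
```

```bash
for i in 1 2 3; do python3 -m jog '[[[0.5,0,0],0],[[0,0,0],0]]' | grep -E "tcp_pos|force: \["; done
```

```text
tcp_pos: [0.6249, -0.0331, -0.002]
force: [0.2, -3.0, 2.6]
tcp_pos: [0.6249, -0.0326, -0.002]
force: [0.9, -3.4, 2.8]
tcp_pos: [0.6249, -0.0326, -0.002]
force: [0.9, -5.5, 2.3]
```

```bash
python3 - <<'E'
from fit import *
th,_,sx,sy,c,_,_=stop()
report(()); img,p=cloud("wrist"); cv2.imwrite("pics/wend.png",img)
def S(P): return np.r_[(P[:2]*1000-c)@sx,(P[:2]*1000-c)@sy,P[2]*1000].round(1)
for uv in((250,304),(330,303),(400,304),(330,170)): print(uv,S(p[uv[1],uv[0]]))
img,p=cloud("side"); cv2.imwrite("pics/side2.png",cv2.resize(img[150:330,230:470],None,fx=3,fy=3))
E
```

```text
tcp -36.5 -134.8 -0.002 F [ 0.5 -5.5  2.3]
(250, 304) [ -62.8 -122.3   61.9]
(330, 303) [ -32.9 -122.4   61.1]
(400, 304) [  -6.4 -123.    60.6]
(330, 170) [-34.  -71.1  77.6]
```

View pics/side2.png

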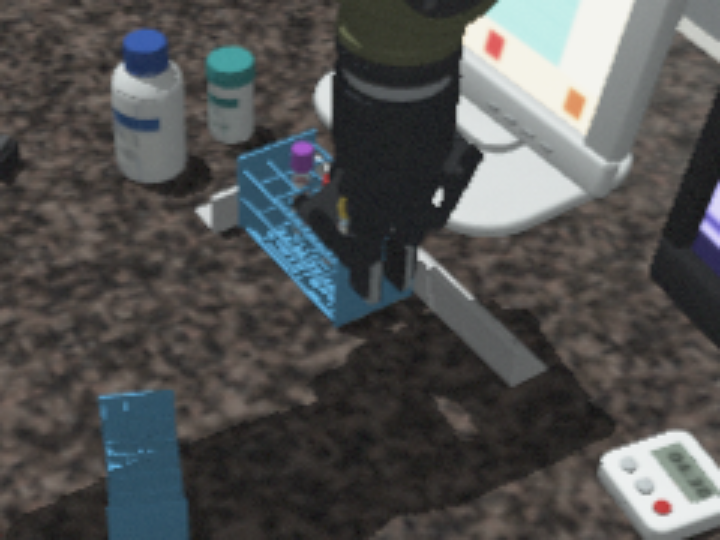

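Side view: the rack end is against the short fence, tubes upright, bottle and vial clear. Next is the final side push against the long fence.

```bash
python3 -m jog '[[[-10,0,0],0],[[-10,0,0],0],[[0,0,-40],0],[[0,0,-40],0],[[0,0,-40],0],[[0,0,-32],0],[[23,-14,0],0],[[23,-14,0],0]]' && python3 -m jog '[[[23,-14,0],0],[[24,-14,0],0],[[0,0,0],0.15],[[0,0,0],0.15],[[0,0,0],0.15],[[0,0,0],0.16],[[0,0,0],0.16],[[0,0,0],0.16]]' 0.8 && python3 -m jog '[[[0,0,0],0.16],[[0,0,0],0.16],[[0,0,0],0.16],[[0,0,0],0.16],[[0,0,0],0],[[0,0,0],0]]'
python3 -c "
from fit import *
report(); tips(150,240)
_,_,sx,sy,*_=stop();print(R.from_quat(r.get_state()['orientation']).as_matrix()[:2,0],sx)"
```

```text
time: 20.7
tcp_pos: [0.5944, -0.0074, 0.1497]
orientation: [0.684, 0.729, 0.0, -0.0]
force: [-0.4, 0.0, 0.5]
grip_width: 0.0169
grasp_force: 0.0
time: 21.7
tcp_pos: [0.5629, 0.0381, 0.1489]
orientation: [0.939, 0.343, -0.001, -0.0]
force: [0.7, -0.0, -1.1]
grip_width: 0.0686
grasp_force: 0.0
time: 22.45
tcp_pos: [0.5636, 0.0376, 0.1495]
orientation: [0.999, 0.034, -0.0, -0.0]
force: [0.7, 0.2, -0.8]
grip_width: 0.0683
grasp_force: 0.0
tcp -93.2 -60.7 0.1495 F [ 0.8  0.1 -0.8]
pics/wrist_22.45.png
wrist 837 ((-34.22014617919922, -62.51215362548828), (125.61109161376953, 64.023193359375), 89.91263580322266) [ -66.3 -125.3] [-2.1  0.2]
side 190 67 [-12. -48. 190.] [ 12.  37. 200.]
side 200 98 [-12. -51. 200.] [ 11.  37. 210.]
side 210 95 [-12. -50. 210.] [ 11.  37. 220.]
side 220 80 [-13. -50. 220.] [ 12.  42. 230.]
side 230 85 [-13. -58. 230.] [ 11.  57. 240.]
scene 180 15 [-11. -36. 187.] [  8.  42. 190.]
scene 190 80 [-13. -39. 190.] [  9.  48. 200.]
scene 200 95 [-13. -40. 200.] [ 11.  52. 210.]
scene 210 100 [-13. -40. 210.] [ 10.  52. 220.]
scene 220 95 [-13. -45. 220.] [ 10.  54. 230.]
scene 230 71 [-13. -58. 230.] [  7.  49. 240.]
[0.99775566 0.06695969] [0.99790347 0.06471979]
```

```bash
python3 -m jog '[[[0,0,40],0],[[0,0,40],0],[[0,0,40],0],[[0,0,26],0],[[0,0,9],0],[[0,0,0],0],[[4,0,0],0],[[4,0,0],0]]' && python3 -m jog '[[[4,0,0],0],[[3,0,0],0],[[1,0,0],0],[[1,0,0],0],[[0,0,0],0]]' && for i in 1 2; do python3 -m jog '[[[0.5,0,0],0],[[0.5,0,0],0],[[0,0,0],0]]' | grep -E "tcp_pos|force: \["; done
```

```text
time: 23.6
tcp_pos: [0.5737, 0.0377, -0.0035]
orientation: [0.999, 0.033, 0.001, 0.0]
force: [-0.2, 0.1, -0.8]
grip_width: 0.0685
grasp_force: 0.0
time: 24.22
tcp_pos: [0.581, 0.0383, -0.0052]
orientation: [0.999, 0.033, -0.0, 0.0]
force: [0.8, -0.6, -0.8]
grip_width: 0.0683
grasp_force: 0.0
tcp_pos: [0.5821, 0.0384, -0.0051]
force: [0.4, -0.4, -0.5]
tcp_pos: [0.5824, 0.0383, -0.0052]
force: [-4.4, -1.5, 3.1]
```

```bash
python3 - <<'E'
from fit import *
report()
E
```

```text
tcp -74.4 -61.3 -0.0052 F [-4.4 -1.2  3.1]
pics/wrist_24.98.png
wrist 5318 ((-33.9779052734375, -62.299049377441406), (125.70526123046875, 64.74695587158203), 89.9144287109375) [ -66.4 -125.1] [-1.7  0.6]
```

```bash
for i in 1 2 3; do python3 -m jog '[[[0.5,0,0],0],[[0.5,0,0],0],[[0,0,0],0]]' | grep -E "tcp_pos|force: \["; done; python3 - <<'E'
from fit import *
th,_,sx,sy,c,_,_=stop()
report(); img,p=cloud("wrist"); cv2.imwrite("pics/wx.png",img)
# fence top inner edge vs rack edge, along fence
P=p.reshape(-1,3);P=P[~np.isnan(P[:,0])];Q=np.c_[(P[:,:2]*1000-c)@sx,(P[:,:2]*1000-c)@sy,P[:,2]*1000]
k=(Q[:,2]>29)&(Q[:,2]<35)&(Q[:,0]>-8)&(Q[:,0]<12)
for y in range(-150,0,25):
    q=Q[k&(Q[:,1]>y)&(Q[:,1]<y+25)]; 
    if len(q)>5: print(y,len(q),np.percentile(q[:,0],[2,50,98]).round(1))
E
```

```text
tcp_pos: [0.5838, 0.0384, -0.0051]
force: [-4.7, -1.4, 3.3]
tcp_pos: [0.5837, 0.0384, -0.0051]
force: [-8.1, -1.7, 6.5]
tcp_pos: [0.5836, 0.0384, -0.0051]
force: [-12.0, -0.4, 10.5]
tcp -73.1 -61.2 -0.0051 F [-12.    0.4  10.5]
pics/wrist_26.15.png
wrist 5354 ((-32.46259689331055, -62.32048416137695), (64.40895080566406, 125.99645233154297), 0.014880717732012272) [ -64.7 -125.3] [-0.2  0.7]
-150 1008 [-0.1  3.   5.6]
-125 1103 [-6.7  2.6  5.6]
-100 1006 [-0.1  2.9  5.6]
-75 1008 [-0.1  2.9  5.6]
-50 1006 [-0.2  2.9  5.5]
-25 1100 [-6.6  2.5  5.5]
```

View pics/wx.png

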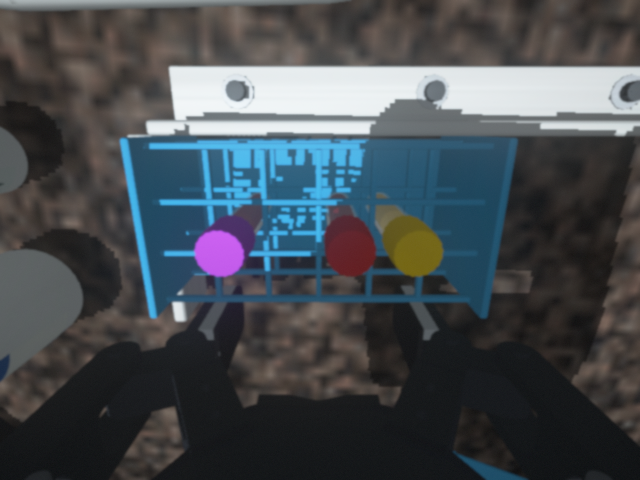

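Wrist view: the rack's far edge lies along the long fence (row ~135), and the left end plate is over the short fence at (130,140). The tubes stand at (220,253), (350,246) and (412,246). I'll back off and verify.

```bash
python3 -m jog '[[[-1,0,0],0],[[-1,0,0],0],[[-2,0,0],0],[[-4,0,0],0],[[-8,0,0],0],[[0,0,-40],0],[[0,0,-40],0],[[0,0,-40],0]]' && python3 -m jog '[[[0,0,-34],0],[[0,0,0],0],[[0,0,0],0]]'; python3 - <<'E'
from fit import *
th,_,sx,sy,c,_,_=stop()
report(); img,p=cloud("wrist"); cv2.imwrite("pics/wf.png",img)
P=p.reshape(-1,3);P=P[~np.isnan(P[:,0])];Q=np.c_[(P[:,:2]*1000-c)@sx,(P[:,:2]*1000-c)@sy,P[:,2]*1000]
k=(Q[:,2]>29)&(Q[:,2]<35)
a=Q[k&(Q[:,0]>-4)&(Q[:,0]<12)&(Q[:,1]<-130)&(Q[:,1]>-220)]; b=Q[k&(Q[:,1]>-6)&(Q[:,1]<14)&(Q[:,0]<-68)&(Q[:,0]>-84)]
print("long fence",np.percentile(a[:,0],[3,50,97]),"short",len(b),np.percentile(b[:,1],[3,50,97]))
e=Q[(Q[:,2]>58)&(Q[:,2]<66)&(Q[:,0]>-70)&(Q[:,0]<5)]
for lo,hi in((-6,4),(-130,-118)):
    q=e[(e[:,1]>lo)&(e[:,1]<hi)]; print(lo,len(q),np.percentile(q,[3,50,97],axis=0).round(1).tolist(), np.polyfit(q[:,0],q[:,1],1))
E
```

```text
time: 27.25
tcp_pos: [0.5696, 0.0376, 0.116]
orientation: [0.999, 0.033, 0.0, -0.0]
force: [-0.2, 0.2, -1.0]
grip_width: 0.0682
grasp_force: 0.0
time: 27.62
tcp_pos: [0.5693, 0.0376, 0.1479]
orientation: [0.999, 0.033, -0.001, -0.0]
force: [-0.6, 1.5, -1.5]
grip_width: 0.0679
grasp_force: 0.0
tcp -87.4 -61.1 0.1479 F [-0.5  1.5 -1.5]
pics/wrist_27.62.png
wrist 836 ((-32.3967399597168, -62.470882415771484), (125.2742691040039, 63.03624725341797), 89.77410888671875) [ -64.2 -125.2] [-0.7  0.3]
long fence [-0.4089101   2.58716702  5.02968883] short 109 [-0.17824611  2.20800619  5.42407331]
-6 405 [[-62.3, -3.2, 58.4], [-31.4, -2.1, 61.4], [-2.6, -0.2, 63.0]] [ 0.00245439 -1.85455863]
-130 403 [[-62.8, -124.7, 58.5], [-31.3, -123.0, 61.5], [-2.5, -121.8, 63.0]] [ 2.06877931e-04 -1.23083852e+02]
```

View pics/wf.png

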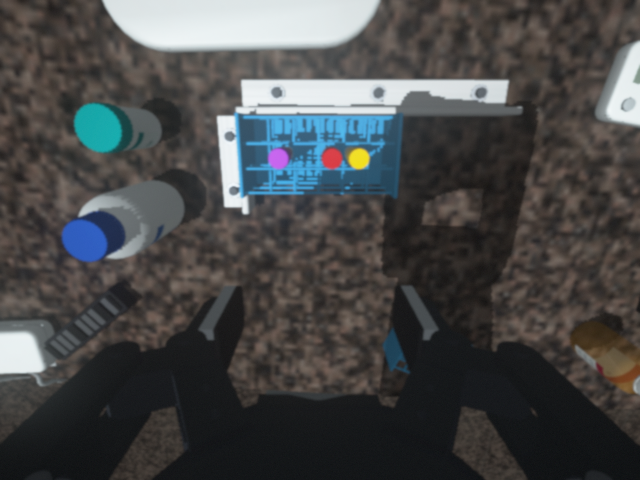

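The rack sits in the corner at (318,152), flush to both fences. The three tubes are upright, every bystander is in place and the hand is clear.

```bash
python3 -c "
from cell import r
print(r.job_done())"
```

```text
the job is handed in; nothing more can be done
None
```

The job is handed in at about 28 s on the robot's clock: the rack measures within about 1 mm of flush against both fences, all three tubes are standing, the bystanders look undisturbed, and the hand is clear.

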